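# Set the running clearance on a spool run-in jig

### The job

Put the orange spool onto the jig's upright spindle, letting it down all the way rather than dropping it, and let go of it. Then turn the red thumbscrew clockwise until it seats at its stop, back it off a quarter turn and keep hold of it: finish while still gripping the screw, motionless at that setting. Leave the tape measure, the white bottle and the screwdriver where they are.

Things in the scene. Friction and masses are not known exactly. Their poses are not given: they have to be found in the camera images.
- jig: fixed aluminium base plate 110 x 240 x 12 mm. Origin: centre of its underside; z up, y along its long side. Spindle at local y = +58 mm, thumbscrew at local y = -58 mm. Between them a brake shoe with a black rubber face (top 30 mm above the bench) is driven by the screw towards the spool's lower flange; it is not handled; fully in, it just clears or lightly nudges the spool.
- spindle_seat (a point): where the centre of the spool's underside rests: on the spindle's axis, on top of the dark shoulder (radius 18 mm) round its foot, 20 mm above the bench; axes as the jig
- spindle_tip (a point): top of the steel spindle, on its axis, 95 mm above the bench (75 mm above the seat). The spindle is 14 mm in diameter; its top 10 mm taper to 5 mm.
- spool: orange spool, loose, upright on the bench, 62 mm tall, about 120 g: flanges 48 mm in diameter (lower 10 mm thick, upper 18 mm thick), waist 30 mm in diameter, bore 16.6 mm right through. Origin: centre of its underside; z up along the bore. Grips well across the upper flange (44 to 62 mm above its underside).
- screw (a joint): angle of the thumbscrew in rad; grows when turned clockwise seen from above. A hard stop at 4.20 is its seat; it starts 0.7 to 1.5 rad short of it. A quarter turn back from the seat is 2.63. Turns about a vertical axis without rising or sinking, friction about 0.08 N m, and stays where it is left.
- screw_grip (a point): point to grip the thumbscrew: on its axis, 86 mm above the bench. The grip is a red bar 44 mm long, 14 mm thick and 34 mm tall (60 to 94 mm above the bench) on a black disc 36 mm in diameter. Axes turn with the screw: x along the bar, y across its 14 mm, z up; a white dot on the bar's top lies towards +x.
- tape: yellow tape measure, 66 x 36 x 58 mm tall, loose; origin: centre of its underside. Leave alone.
- oiler: white bottle with blue cap and label, 56 mm in diameter, 120 mm tall, loose; origin: centre of its underside. Leave alone.
- driver: screwdriver with red handle lying on the bench, 200 mm long along its x, 26 mm thick; origin: under its middle, on the bench. Leave alone.
Mind the look-alikes: they are no part of the job. What is shaped like the spool but blue or turquoise is not meant.

How it is judged:
By the outcome, as a careful person would: the job done as asked, in the order asked, and still so for the second after the job is handed in, while the arm keeps its last pose, push and grip.
It also fails if it takes over 56 s, if anything falls off the work surface, if the arm or the gripper's body presses on something with over 40 N, if the wrist force passes 120 N, or if a joint passes its speed limit or range.

### The arm

A 6-joint arm with a two-finger parallel gripper is mounted at the origin on the work surface. World frame = base frame: x ahead of the robot, y to its left, z up, the work surface at z = 0. Lengths are in m, angles in degrees, forces in N, time in s.
With the tool pointing down it reaches from about 0.4 to 0.825 m from the base axis. Payload 7 kg.
Tool frame: the origin (TCP) lies midway between the tips of the shut fingers; the grasp point (between the pads) lies 19 mm behind it (hold_point_z is the distance from the TCP to the grasp point, in m); z points along the fingers, y is the line along which they close (so a half turn about z gives the same grasp; the last joint's range is limited). The gripper opens to 88 mm and grips with 3 to 60 N. Pads are 19 mm wide; open, the fingers measure 130 mm over their backs; the gripper's body (78 mm by 193 mm) begins 47 mm behind the grasp point.
Start: joints at [-51.389, 20.546, 0.682, 0, -70.136, -16.507], TCP at [0.254, -0.625, 0.194] pointing down, gripper open.
Joint ranges: [-176.03, 176.03], [-82.01, 121.73], [-58.28, 71.71], [-173.87, 95.51], [-174.79, -0.11], [-173.66, 173.66]. Speed limits (degrees/s): [136.94, 136.94, 172.46, 180, 180, 180].

### API

Orientations are given as [roll, pitch, yaw] about the fixed x, y, z axes, in that order (R = Rz(yaw) Ry(pitch) Rx(roll)).
In Python, from plant import get_state, capture, close_job, hold_point_z gives the robot as it stands.
- The arm moves only by the shell command python3 -m inch 'ROWS' [FORCE]. ROWS is text: rows parted by semicolons, each of 5 numbers parted by spaces: the shift along the tool's x, y, z normalised to -1 to 1, where 1 is 0.15 m, then the turn about the tool's z normalised to -1 to 1, where 1 is 360 degrees, then the opening, from 0 (shut) to 1 (fully open). In form: tx ty tz spin grip; .... A call has exactly 8 rows; each row shifts and turns the commanded pose from where the row before left it, along the tool's axes as they then stand; what a row does not reach is not made up. A row lasts 1/8 s, in which the tool goes at most 62.5 mm and 10.7 degrees, less where a joint would pass 70% of its speed; a pose out of reach is approached as far as the arm can. A call with a number of a shift or a turn outside -1 to 1 is refused whole. A call with a gripper value outside its range is refused whole. The fingers move at their own pace and stop on an object; FORCE is the grip in N (left out, the last holds). Time passes only in rows, so rows that do not move let the fingers close, or fill a call up. It gives the time, the measured TCP pose, the force, the opening and the grip force at its end, in the units of the state.
- get_state(): the state, without advancing time (a new reading comes with each control period).
- capture(name): name is "scene" or "top" or "wrist"; returns a dict with "color" (384x512x3 uint8, blue, green, red), "mtx" (3x3 intrinsics, pixels), "dist_coeffs" ([k1, k2, p1, p2, k3] as OpenCV has them; the pictures are not rectified), "R" (3x3) and "t" (3): a world point X has camera coordinates R X + t. Camera axes: x right, y down, z forward; pixel columns grow to the right and rows downward; lengths in m; the calibration is good to about 2 mm. A picture is of the moment at which its call begins. There is no depth.
- close_job(): hands the job in; it is judged then, once.
The state is a dict: "time_s": time; "joints": joint angles; "qd": joint speeds; "joint_torque": joint torques, N m; "tcp_pos": TCP position; "eef_rot": TCP orientation; "contact_force": force on the tool from outside, world axes, zero at the start; "moment": the same for the moment, N m; "gripper_width": finger opening in m; "gripper_force": force on a finger pad.
Only numpy, scipy, OpenCV 4.12 (cv2) and the standard library are available. Lean on these libraries where they do the work, as an engineer would, in place of code of your own. Each camera call takes 0.05 s, during which the arm holds its last target. There are 200 camera calls.

## Working session

There is one attempt and no reset: what is moved stays moved. The work goes in short steps, Python scripts to look and compute and a shell command to move; the robot and the scene stay as the last step left them, time stands still between calls to the robot, and variables do not carry over. Pictures are saved under pics/ and viewed, at most 10 in all, crops included, and the job is handed in when it is done.

```bash
mkdir -p pics; ls; python3 - <<'E'
from plant import *
import cv2,numpy as np,pickle
for n in("scene","top"):
    c=capture(n);cv2.imwrite(f"pics/{n}0.png",c["color"]);pickle.dump(c,open(n+".pkl","wb"))
    print(n,c["mtx"],c["dist_coeffs"],-np.array(c["R"]).T@c["t"])
s=get_state();print(s["time_s"],s["tcp_pos"],s["eef_rot"],hold_point_z() if callable(hold_point_z) else hold_point_z)
E
```

```text
pics
scene [[384.7052863    0.         249.66298787]
 [  0.         384.7052863  192.31649606]
 [  0.           0.           1.        ]] [0.01657074 0.         0.         0.         0.        ] [ 0.94592551 -0.73856946  1.00303146]
top [[370.39896712   0.         255.97513017]
 [  0.         370.39896712 189.98893828]
 [  0.           0.           1.        ]] [-0.08149381  0.          0.          0.          0.        ] [ 0.34352478 -0.02136327  1.00553863]
0.1 [ 0.25382294 -0.62494456  0.19322835] [ 1.79916019e+02 -6.53239041e-03 -1.57899217e+02] 0.0188
```

View pics/scene0.png

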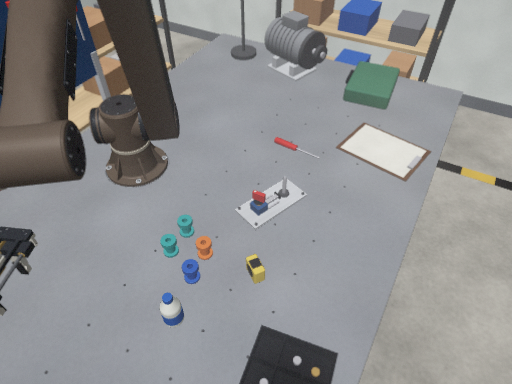

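View pics/top0.png

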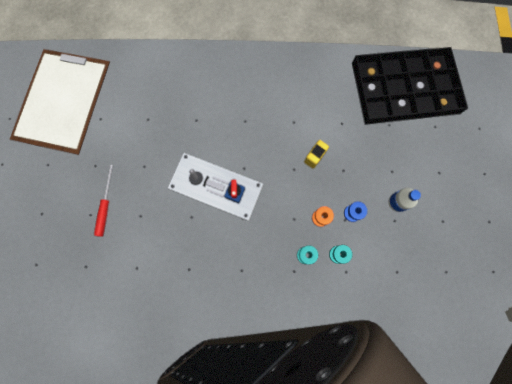

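Spool-like candidates in the top view are orange (323,216), blue (356,211), turquoise (309,255) and turquoise (342,254). I choose the orange one. The jig is near (216,186), its spindle near (196,178) and the screw near (235,189). One composite close crop will check the choice.

```bash
python3 - <<'E'
import cv2,pickle,numpy as np
t=pickle.load(open("top.pkl","rb"))["color"];s=pickle.load(open("scene.pkl","rb"))["color"]
r=lambda a,k:cv2.resize(a,None,fx=k,fy=k,interpolation=cv2.INTER_CUBIC)
a=np.hstack([r(t[145:225,165:265],4),r(t[190:270,290:390],4)])   # x4
b=np.hstack([r(s[170:230,230:310],5)[:280],r(s[210:266,150:230],5)]) #x5
cv2.imwrite("pics/c1.png",np.vstack([a,b]))
E
```

```text
(no output)
```

View pics/c1.png

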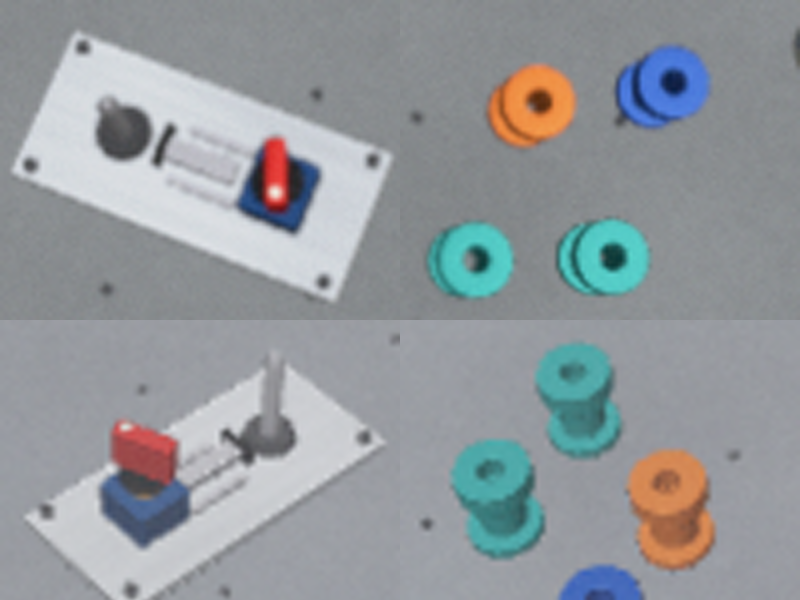

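The crop shows the orange spool upright: flange top at (324.6,215.1) in the top view, bore open. The jig's spindle tip is near (191,171). The red bar spans (234,180)-(233.5,197), with its white dot at (233.5,193). Next step is computing the poses.

```bash
cat > h.py <<'E'
import cv2,numpy as np,pickle
def ray(c,p):
    u=cv2.undistortPoints(np.array([[p]],float),c["mtx"],np.array(c["dist_coeffs"]))[0,0]
    R=np.array(c["R"]);return -R.T@np.array(c["t"]),R.T@np.array([u[0],u[1],1])
def atz(c,p,z):
    o,d=ray(c,p);return (o+d*(z-o[2])/d[2])
def tri(*cps):
    A=0;b=0
    for c,p in cps:
        o,d=ray(c,p);d=d/np.linalg.norm(d);M=np.eye(3)-np.outer(d,d);A=A+M;b=b+M@o
    return np.linalg.solve(A,b)
def proj(c,X):
    return cv2.projectPoints(np.array(X,float).reshape(-1,1,3),cv2.Rodrigues(np.array(c["R"]))[0],np.array(c["t"],float),c["mtx"],np.array(c["dist_coeffs"]))[0][:,0]
E
python3 - <<'E'
from h import *
t=pickle.load(open("top.pkl","rb"));s=pickle.load(open("scene.pkl","rb"))
T=lambda x,y:((x+.5)/4-.5+165,(y+.5)/4-.5+145)
T2=lambda x,y:((x-400+.5)/4-.5+290,(y+.5)/4-.5+190)
S=lambda x,y:((x+.5)/5-.5+230,(y-320+.5)/5-.5+170)
S2=lambda x,y:((x-400+.5)/5-.5+150,(y-320+.5)/5-.5+210)
np.set_printoptions(precision=4,suppress=True)
c=np.array([atz(t,T(*p),.012) for p in[(77,32),(393,155),(337,300),(12,172)]]);print(c)
m=c.mean(0);L=(c[0]+c[3]-c[1]-c[2])/2;print("jig",m,"len",np.linalg.norm(L),np.linalg.norm(c[0]-c[3]));y=L/np.linalg.norm(L)
print("yaw of y",np.degrees(np.arctan2(y[1],y[0])),"spindle",m+.058*y,"screw",m-.058*y)
print("holes",np.mean([atz(t,T(*p),.012) for p in[(83,47),(372,160),(323,282),(30,165)]],0))
print("tip",atz(t,T(105,103),.095),tri((t,T(105,103)),(s,S(275,354))))
print("shoulder",atz(t,T(124,132),.02),atz(s,S(269,434),.02))
print("bar ends/dot",atz(t,T(276,140),.094),atz(t,T(275,208),.094),atz(t,T(275,193),.094), atz(s,S(122,426),.094))
print("spool",atz(t,T2(539,101),.062),atz(s,S2(669,480),.062),tri((t,T2(539,101)),(s,S2(669,480))))
for n,p,z in[("blue",T2(674,82),.062),("tealR",T2(612,257),.062),("tealL",T2(475,259),.062),("tape",(318,152),.058),("oiler",(415,196),.12),("driver",(100,218),.02)]:print(n,atz(t,p,z))
E
```

```text
[[ 0.6383  0.1674  0.012 ]
 [ 0.5553 -0.0541  0.012 ]
 [ 0.4548 -0.0178  0.012 ]
 [ 0.538   0.2065  0.012 ]]
jig [0.5466 0.0755 0.012 ] len 0.23786355771570075 0.10769872797307746
yaw of y 69.54273158259856 spindle [0.5669 0.1299 0.012 ] screw [0.5263 0.0212 0.012 ]
holes [0.5472 0.0773 0.012 ]
tip [0.5674 0.1313 0.095 ] [0.5686 0.1321 0.0909]
shoulder [0.5658 0.1298 0.02  ] [0.5717 0.1252 0.02  ]
bar ends/dot [0.5459 0.0225 0.094 ] [0.5024 0.0218 0.094 ] [0.5119 0.0221 0.094 ] [0.5127 0.0198 0.094 ]
spool [ 0.465  -0.2122  0.062 ] [ 0.4685 -0.2129  0.062 ] [ 0.4662 -0.2121  0.0592]
blue [ 0.4789 -0.301   0.062 ]
tealR [ 0.3661 -0.2576  0.062 ]
tealL [ 0.3637 -0.17    0.062 ]
tape [ 0.6344 -0.199   0.058 ]
oiler [ 0.5084 -0.4294  0.12  ]
driver [0.4493 0.3832 0.02  ]
```

```bash
R="-0.293 0.252 0 0 0.8"; python3 -m inch '-0.28 0.24 0 0 0.8; -0.29 0.25 0 0 0.8; -0.29 0.25 0 0 0.8; -0.29 0.25 0 0 0.8; -0.30 0.26 0 0 0.8; -0.30 0.26 0 0 0.8; -0.30 0.26 0 0 0.8; -0.29 0.25 0 0 0.8' 15
python3 -m inch '0 0 0 -0.0236 0.8; 0 0 0 -0.0236 0.8; 0 0 0 -0.0236 0.8; 0 0 0 -0.0236 0.8; 0 0 0 -0.0236 0.8; 0 0 0 -0.0236 0.8; 0 0 0 -0.0236 0.8; 0 0 0 -0.0236 0.8'
python3 - <<'E'
from plant import *
import cv2,pickle
c=capture("wrist");cv2.imwrite("pics/w1.png",c["color"]);pickle.dump(c,open("w1.pkl","wb"))
s=get_state();print(s["time_s"],s["tcp_pos"],s["eef_rot"],s["joints"],s["gripper_width"],s["contact_force"])
E
```

```text
time_s: 1.1
tcp_pos: [0.4656, -0.2106, 0.194]
eef_rot: [180.0, 0.0, -157.9]
contact_force: [2.2, -0.5, -0.3]
gripper_width: 0.07
gripper_force: 0.0
time_s: 2.1
tcp_pos: [0.4648, -0.2125, 0.1937]
eef_rot: [180.0, 0.0, -89.7]
contact_force: [0.1, -1.2, 0.4]
gripper_width: 0.0698
gripper_force: 0.0
2.15 [ 0.46489436 -0.21247374  0.1937485 ] [ 1.79964685e+02  1.07907529e-02 -8.92532908e+01] [-2.53093932e+00  5.04671510e+00 -1.96568080e+01 -9.63305456e-03
 -6.53323514e+01  3.28167503e+00] 0.0701624924946692 [ 0.9850103   0.33575674 -0.2147612 ]
```

View pics/w1.png

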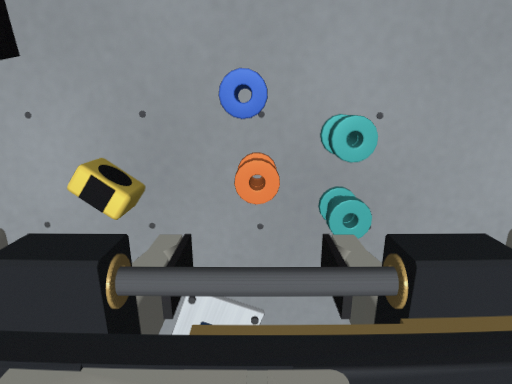

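The wrist view shows the orange spool's top centre at (257,182) and clear space on both sides along the closing axis. The blue spool is at (243,92) and the turquoise ones at (354,138) and (350,219).

```bash
python3 - <<'E'
from h import *
c=pickle.load(open("w1.pkl","rb"));t=pickle.load(open("top.pkl","rb"))
im=c["color"].astype(int);b,g,r=im[...,0],im[...,1],im[...,2]
print("bore px",proj(c,[.465,-.2125,.062]),proj(t,[.465,-.2125,.062]))
m=((r>200)&(b<110)&(g>80)&(g<150)).astype(np.uint8)
m[:,:200]=0;m[:140]=0;m[230:]=0;ys,xs=np.nonzero(m);print(xs.min(),xs.max(),ys.min(),ys.max())
for p in [(257,182)]:print(atz(c,p,.062))
E
```

```text
bore px [[256.02186814 181.90701994]] [[324.4798997  214.87736279]]
235 278 154 203
[ 0.46398236 -0.21240767  0.062     ]
```

```bash
python3 -m inch '0 0 0.18 0 0.8; 0 0 0.18 0 0.8; 0 0 0.18 0 0.8; 0 0 0.18 0 0.8; 0 0 0.18 0 0.8; 0 0 0.10 0 0.8; 0 0 0.05 0 0.8; 0 0 0.015 0 0.8'
python3 -m inch '0 0 0 0 0; 0 0 0 0 0; 0 0 0 0 0; 0 0 0 0 0; 0 0 0 0 0; 0 0 0 0 0; 0 0 0 0 0; 0 0 0 0 0' 25
```

```text
time_s: 3.15
tcp_pos: [0.4654, -0.2126, 0.0344]
eef_rot: [-180.0, -0.0, -89.9]
contact_force: [-0.5, -0.3, -0.8]
gripper_width: 0.07
gripper_force: 0.0
time_s: 4.15
tcp_pos: [0.4652, -0.2126, 0.0343]
eef_rot: [180.0, 0.0, -89.9]
contact_force: [0.1, -0.0, 0.1]
gripper_width: 0.0009
gripper_force: 0.0
```

The fingers shut to 0.9 mm, so the grasp failed. I'll look.

```bash
python3 - <<'E'
from plant import *
import cv2,pickle,numpy as np
c=capture("wrist");d=capture("scene");pickle.dump(c,open("w2.pkl","wb"));pickle.dump(d,open("s2.pkl","wb"))
z=cv2.resize(d["color"][190:300,120:250],(512,433),interpolation=cv2.INTER_CUBIC)
cv2.imwrite("pics/w2.png",np.hstack([cv2.resize(c["color"],(400,300)),cv2.resize(z,(400,300))]))
E
```

```text
(no output)
```

View pics/w2.png

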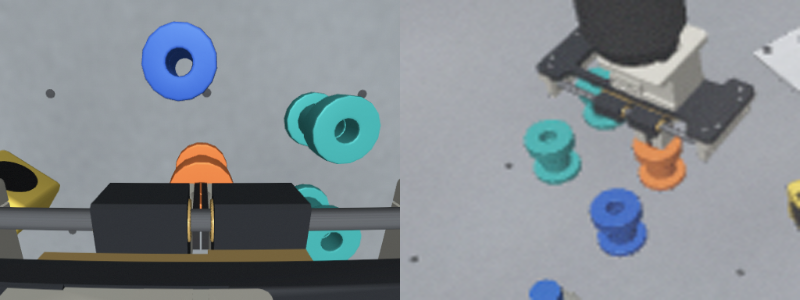

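The fingers have closed beside the spool. It is upright and shifted towards -y, still clear of the blue spool. I'll measure the pads against the spool now.

```bash
python3 - <<'E'
from h import *
c=pickle.load(open("w2.pkl","rb"));d=pickle.load(open("s2.pkl","rb"));s0=pickle.load(open("scene.pkl","rb"))
th=np.linspace(0,2*np.pi,60)
def ring(p,z,r=.024):return np.c_[p[0]+r*np.cos(th),p[1]+r*np.sin(th),0*th+z]
def mask(im,b):
    h=cv2.cvtColor(im,cv2.COLOR_BGR2HSV);m=(h[...,0]>5)&(h[...,0]<18)&(h[...,1]>140)&(h[...,2]>70)
    q=np.zeros_like(m);q[b[0]:b[1],b[2]:b[3]]=m[b[0]:b[1],b[2]:b[3]];y,x=np.nonzero(q);return x.min(),x.max(),y.min(),y.max()
print("scene before",mask(s0["color"],(220,270,180,225)),"after",mask(d["color"],(220,275,180,235)),"wrist",mask(c["color"],(150,250,200,320)))
for P in[(.4648,-.2125),(.465,-.225),(.465,-.235),(.465,-.245)]:
    for n,k in(("scene",d),("wrist",c)):
        q=np.r_[proj(k,ring(P,.01)),proj(k,ring(P,.062))];l=proj(k,ring(P,0));q=np.r_[q,l]
        print(P,n,q.min(0),q.max(0),"upper top",proj(k,ring(P,.062)).min(0))
print("tcp px wrist",proj(c,[[.4652,-.2126,.034],[.4652,-.2126,.053]]),"scene",proj(d,[[.4652,-.2126,.034],[.4652,-.2126,.053]]))
im=d["color"].copy()
for col,P in(((0,255,0),(.465,-.2125)),((255,255,255),(.465,-.237))):
    for z in(0,.062):cv2.polylines(im,[proj(d,ring(P,z)).round().astype(int)],True,col,1)
im[proj(d,[.4652,-.2126,.034]).astype(int)[0][1],proj(d,[.4652,-.2126,.034]).astype(int)[0][0]]=(0,0,255)
cv2.imwrite("pics/s3.png",np.hstack([cv2.resize(k[205:275,160:250],None,fx=4.4,fy=6,interpolation=cv2.INTER_NEAREST) for k in(im,d["color"])]))
E
```

```text
scene before (np.int64(196), np.int64(211), np.int64(237), np.int64(258)) after (np.int64(196), np.int64(211), np.int64(241), np.int64(258)) wrist (np.int64(218), np.int64(297), np.int64(183), np.int64(249))
(0.4648, -0.2125) scene [194.49196125 234.66778556] [212.13062917 259.31417035] upper top [194.49196125 234.66778556]
(0.4648, -0.2125) wrist [213.78651184 179.9620692 ] [299.7488154  284.21952228] upper top [213.78651184 205.21917144]
(0.465, -0.225) scene [192.11202195 237.55964706] [209.95580504 262.33656277] upper top [192.11202195 237.55964706]
(0.465, -0.225) wrist [212.59279434 162.85090889] [300.31797403 264.83991881] upper top [212.59279434 182.50575707]
(0.465, -0.235) scene [190.14174979 239.87930977] [208.1533449  264.76073547] upper top [190.14174979 239.87930977]
(0.465, -0.235) wrist [211.9128041  148.80551031] [301.07337083 248.74129278] upper top [211.9128041  163.66758897]
(0.465, -0.245) scene [188.15065577 242.22302739] [206.33263506 267.20991831] upper top [188.15065577 242.22302739]
(0.465, -0.245) wrist [211.22378367 134.43963839] [301.84014647 232.09732658] upper top [211.22378367 144.22504896]
tcp px wrist [[256.08211273 227.89815146]
 [256.05507346 239.69599157]] scene [[203.48138567 246.54794901]
 [202.8563648  242.8672682 ]]
```

View pics/s3.png

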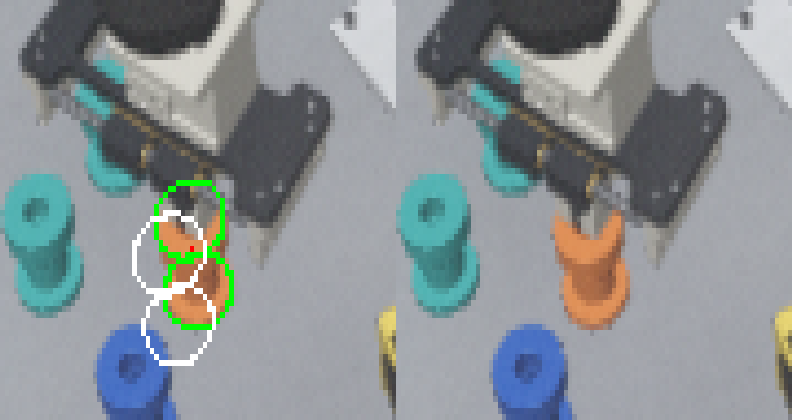

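```bash
python3 -m inch '0 0 -0.05 0 0; 0 0 -0.10 0 0; 0 0 -0.15 0 0; 0 0 -0.15 0 0; 0 0 -0.10 0 0; 0 0 -0.05 0 0; 0 0 0 0 0; 0 0 0 0 0'
python3 - <<'E'
from plant import *
from h import *
w2=pickle.load(open("w2.pkl","rb"));c=capture("wrist");d=capture("scene");t=capture("top");s=get_state();p=np.array(s["tcp_pos"]);print(p,s["gripper_width"])
for n,k in(("w4",c),("s4",d),("t4",t)):pickle.dump(k,open(n+".pkl","wb"))
def crop(k,x,y,w,h,pts=[]):
    im=k["color"].copy()
    z=cv2.resize(im[y:y+h,x:x+w],(400,300),interpolation=cv2.INTER_CUBIC)
    for q in pts:
        u=proj(k,q)[0];cv2.drawMarker(z,(int((u[0]+.5-x)*400/w),int((u[1]+.5-y)*300/h)),(0,255,0),cv2.MARKER_CROSS,10,1)
    return z
tip=[p,p+[0,0,.019]]
cv2.imwrite("pics/m4.png",np.vstack([np.hstack([crop(w2,176,170,160,120,[[.4652,-.2126,.034]]),crop(c,156,140,200,150,tip)]),np.hstack([crop(d,150,180,100,75,tip),crop(t,280,180,100,75,tip)])]))
E
```

```text
time_s: 5.25
tcp_pos: [0.4647, -0.2124, 0.1236]
eef_rot: [179.9, 0.0, -89.9]
contact_force: [0.6, -0.5, -0.3]
gripper_width: 0.0004
gripper_force: 0.0
[ 0.46474228 -0.21252267  0.12362   ] 0.0003066527476652497
```

View pics/m4.png

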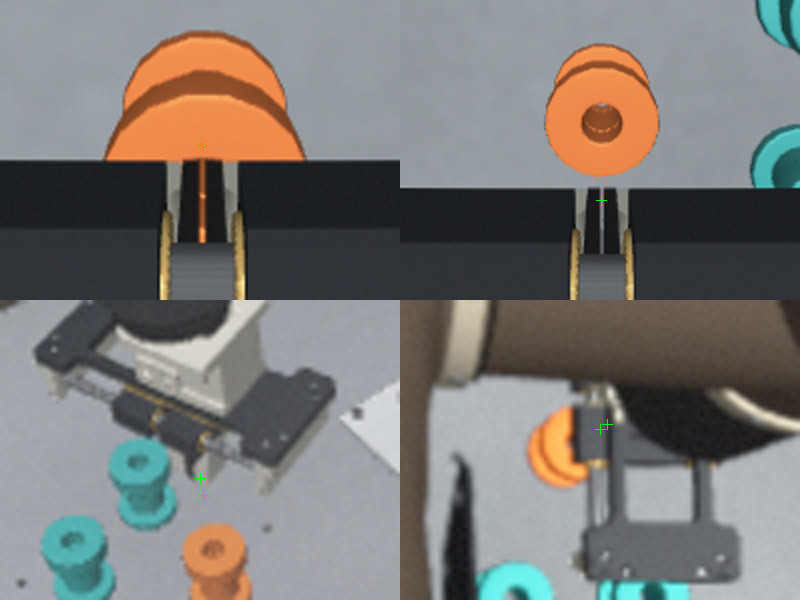

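The top-left and top-right panels show the visible fingertips ending around row 234, short of the projected TCP (green crosses). The spool has not moved. It looks as if the tips closed just above the spool, so I'll quantify the true tip height.

```bash
python3 - <<'E'
from h import *
c=pickle.load(open("w4.pkl","rb"));d=pickle.load(open("s4.pkl","rb"));p=np.array([.46474,-.2125,.1236])
print("cam",-np.array(c["R"]).T@c["t"])
for dz in(0,.01,.019,.025,.03,.035,.04,.05):print(dz,[proj(c,p+[0,e,dz])[0].round(1).tolist() for e in(0,-.0095)],[proj(d,p+[0,e,dz])[0].round(1).tolist() for e in(0,-.0095)])
# column profile along wrist x~ 245..267 rows 222..245
g=cv2.cvtColor(c["color"],cv2.COLOR_BGR2GRAY);print(g[226:246:1,240:272:2])
w=pickle.load(open("w2.pkl","rb"));h=cv2.cvtColor(w["color"],cv2.COLOR_BGR2HSV);print(np.nonzero((h[:,256,0]<18)&(h[:,256,1]>140))[0])
S=d["color"][285-180+180-0:1] if 0 else cv2.cvtColor(d["color"],cv2.COLOR_BGR2GRAY)[286:286+1]
print(cv2.cvtColor(d["color"],cv2.COLOR_BGR2GRAY)[208:236,192:212])
E
```

```text
cam [ 0.46487524 -0.28678432  0.31438723]
0 [[256.0, 228.0], [256.0, 214.0]] [[200.3, 228.3], [198.4, 230.6]]
0.01 [[256.0, 234.0], [256.0, 219.3]] [[199.9, 226.2], [198.0, 228.4]]
0.019 [[256.0, 239.9], [256.0, 224.6]] [[199.6, 224.2], [197.7, 226.5]]
0.025 [[256.0, 244.1], [256.0, 228.4]] [[199.4, 222.9], [197.4, 225.1]]
0.03 [[256.0, 247.9], [256.0, 231.8]] [[199.2, 221.8], [197.2, 224.0]]
0.035 [[256.0, 251.8], [256.0, 235.4]] [[199.0, 220.6], [197.0, 222.9]]
0.04 [[256.0, 256.0], [256.0, 239.1]] [[198.8, 219.5], [196.8, 221.8]]
0.05 [[256.0, 265.1], [256.1, 247.4]] [[198.4, 217.2], [196.4, 219.5]]
[[156 155 155 154 153 154 157 159 158 158 158 154 152 153 153 154]
 [156 155 155 154 154 152 153 152 155 152 151 149 155 153 154 154]
 [156 154 154 155 155 154 156 159 154 156 154 153 153 153 153 155]
 [155 155 154 155 155 155 157 157 157 155 154 153 154 154 155 153]
 [156 155 155 156 157 157 157 156 156 154 152 154 154 154 155 154]
 [156 156 155 156 157 158 158 156 156 154 152 152 153 153 154 152]
 [155 156 155 156 157 157 158 157 156 153 153 153 154 154 153 153]
 [157 158 157 157 157
[... 2873 characters left out ...]
 162 160
  159 159]
 [149 148 158 160 160 159 161 159 161 160 161 160 160 160 161 159 160 160
  161 160]
 [148 139 154 157 158 158 161 160 160 159 160 161 160 162 161 161 160 161
  162 163]
 [150 142 141 157 161 159 160 157 158 158 162 159 158 161 160 161 162 162
  161 161]
 [152 126 138 158 160 160 159 158 161 160 161 160 161 161 161 160 160 161
  160 159]
 [148  98 142 161 161 159 159 159 161 162 161 159 159 159 160 162 162 159
  160 160]
 [124 111 156 162 161 162 160 161 161 160 161 160 160 161 162 161 160 162
  159 161]
 [100 141 160 163 161 160 160 161 159 160 159 160 160 159 161 159 160 162
  160 160]
 [123 155 159 157 160 159 160 160 158 160 160 163 164 162 161 159 162 163
  160 161]]
```

```bash
python3 - <<'E'
from h import *
d=pickle.load(open("s4.pkl","rb"));c=pickle.load(open("w4.pkl","rb"));p=np.array([.46474,-.2125,.1236])
for dz in(.04,.055,.066,.08,.094,.11):
    print(dz,[proj(d,p+[x,y,dz])[0].round(1).tolist() for x,y in((.0965,-.039),(.0965,.039),(-.0965,-.039))],"wrist",[proj(c,p+[x,-.039,dz])[0].round(1).tolist() for x in(.0965,)])
E
```

```text
0.04 [[219.9, 242.9], [235.1, 223.1], [163.2, 216.0]] wrist [[61.2, 183.0]]
0.055 [[219.5, 239.5], [234.9, 219.7], [162.2, 212.6]] wrist [[42.1, 190.6]]
0.066 [[219.2, 237.0], [234.7, 217.2], [161.5, 210.0]] wrist [[25.5, 197.2]]
0.08 [[218.9, 233.8], [234.5, 213.9], [160.6, 206.7]] wrist [[0.5, 207.3]]
0.094 [[218.5, 230.5], [234.3, 210.5], [159.7, 203.3]] wrist [[-30.2, 219.8]]
0.11 [[218.0, 226.6], [234.0, 206.6], [158.7, 199.4]] wrist [[-74.8, 238.2]]
```

Both fingertips and body feet sit about 28 mm higher than the stated geometry, so the whole gripper is offset by about +28 mm from the reported TCP. I'll compensate by commanding 28 mm lower, and check with the grasp itself.

```bash
python3 -m inch '0 0 0 0 0.8; 0 0 0.05 0 0.8; 0 0 0.08 0 0.8; 0 0 0.12 0 0.8; 0 0 0.15 0 0.8; 0 0 0.15 0 0.8; 0 0 0.15 0 0.8; 0 0 0.08 0 0.8'
python3 -m inch '0 0 0 0 0; 0 0 0 0 0; 0 0 0 0 0; 0 0 0 0 0; 0 0 0 0 0; 0 0 0 0 0; 0 0 0 0 0; 0 0 0 0 0' 25
```

```text
time_s: 6.4
tcp_pos: [0.464, -0.2124, 0.0055]
eef_rot: [179.9, 0.0, -89.9]
contact_force: [0.0, 0.0, 0.0]
gripper_width: 0.0692
gripper_force: 0.0
time_s: 7.4
tcp_pos: [0.4657, -0.2126, 0.008]
eef_rot: [-179.9, -0.0, -89.9]
contact_force: [-1.5, 0.9, 6.3]
gripper_width: 0.0475
gripper_force: 25.0
```

```bash
python3 -m inch '0 0 -0.03 0 0; 0 0 -0.08 0 0; 0 0 -0.14 0 0; 0 0 -0.18 0 0; 0 0 -0.18 0 0; 0 0 -0.16 0 0; 0 0 -0.10 0 0; 0 0 -0.03 0 0' 30
python3 - <<'E'
from plant import *
from h import *
c=capture("wrist");d=capture("scene");pickle.dump(c,open("w5.pkl","wb"));pickle.dump(d,open("s5.pkl","wb"));s=get_state();print(s["time_s"],s["tcp_pos"],s["eef_rot"],s["contact_force"],s["gripper_width"])
def orange(im,b):
    h=cv2.cvtColor(im,cv2.COLOR_BGR2HSV);m=(h[...,0]>5)&(h[...,0]<18)&(h[...,1]>140)&(h[...,2]>70)
    q=np.zeros_like(m);q[b[0]:b[1],b[2]:b[3]]=m[b[0]:b[1],b[2]:b[3]];y,x=np.nonzero(q);return x.min(),x.max(),y.min(),y.max()
print(orange(d["color"],(150,270,170,230)),orange(c["color"],(100,300,180,330)))
th=np.linspace(0,6.28,60)
for u in(.12,.125,.13,.135,.14):
    r=lambda z:np.c_[.4652+.024*np.cos(th),-.2125+.024*np.sin(th),0*th+u+z]
    q=proj(d,np.r_[r(0),r(.01)]);w=proj(c,np.r_[r(0),r(.01)]);w2=proj(c,r(.062));print(u,"lower flange: scene",q.min(0),q.max(0),"wrist",w.min(0),w.max(0),"upper",w2.min(0))
E
```

```text
time_s: 8.4
tcp_pos: [0.4655, -0.2126, 0.1433]
eef_rot: [-179.9, -0.0, -89.9]
contact_force: [-0.2, 1.0, -1.1]
gripper_width: 0.0472
gripper_force: 30.0
8.5 [ 0.46502731 -0.21246729  0.14228002] [-1.79997488e+02  1.12577271e-02 -8.99328417e+01] [ 0.03529318 -0.71369262 -0.92510362] 0.04734267103824657
(np.int64(190), np.int64(208), np.int64(209), np.int64(231)) (np.int64(208), np.int64(305), np.int64(192), np.int64(299))
0.12 lower flange: scene [191.85669304 220.58073152] [208.80039192 235.75798641] wrist [221.40449271 183.44523815] [291.80482544 253.22414683] upper [210.84193841 211.67172097]
0.125 lower flange: scene [191.64522163 219.49257834] [208.6455412  234.69378436] wrist [220.60275605 185.14068618] [292.59591214 256.41498469] upper [209.48909201 214.89176272]
0.13 lower flange: scene [191.43235199 218.39742804] [208.48967676 233.62258842] wrist [219.76420403 186.91384719] [293.42339535 259.74761127] upper [208.05537741 218.31703958]
0.135 lower flange: scene [191.21807    217.29521202] [208.33278849 232.54432855] wrist [218.88626182 188.77017276] [294.28982616 263.23157724] upper [206.53343121 221.96769384]
0.14 lower flange: scene [191.0023614  216.18586072] [208.17486613 231.45893377] wrist [217.96611094 190.71563488] [295.1979977  266.87729895] upper [204.91498448 225.86657418]
```

Grip is good: 47 mm opening, underside about 0.136 m. I'll overshoot past the spindle so the wrist camera looks straight down on the jig.

```bash
python3 -m inch '-0.30 -0.07 0 0 0; -0.38 -0.09 0 0 0; -0.38 -0.09 0 0 0; -0.38 -0.09 0 0 0; -0.38 -0.09 0 0 0; -0.38 -0.09 0 0 0; -0.38 -0.09 0 0 0; -0.31 -0.07 0 0 0' 30
python3 -m inch '0 0 0 0 0; 0 0 0 0 0; 0 0 0 0 0; 0 0 0 0 0; 0 0 0 0 0; 0 0 0 0 0; 0 0 0 0 0; 0 0 0 0 0' 30
python3 - <<'E'
from plant import *
from h import *
c=capture("wrist");pickle.dump(c,open("w6.pkl","wb"));s=get_state();print(s["time_s"],s["tcp_pos"],s["eef_rot"],s["gripper_width"],s["joints"])
im=cv2.resize(c["color"][0:300],(800,469),interpolation=cv2.INTER_CUBIC);cv2.imwrite("pics/w6.png",im)
E
```

```text
time_s: 9.5
tcp_pos: [0.5662, 0.223, 0.1407]
eef_rot: [179.9, -0.1, -89.9]
contact_force: [0.6, 0.4, -0.5]
gripper_width: 0.0478
gripper_force: 30.0
time_s: 10.5
tcp_pos: [0.5666, 0.2211, 0.1423]
eef_rot: [180.0, 0.0, -89.9]
contact_force: [-0.9, -0.2, -1.6]
gripper_width: 0.0476
gripper_force: 30.0
10.55 [0.56658805 0.22107095 0.14226962] [ 1.79996331e+02 -2.58729920e-03 -8.99255425e+01] 0.04761309767532188 [ 3.96971402e+01  1.64811394e+01 -1.22525085e+01 -3.95862514e-04
 -6.12708285e+01 -3.96224924e+01]
```

View pics/w6.png

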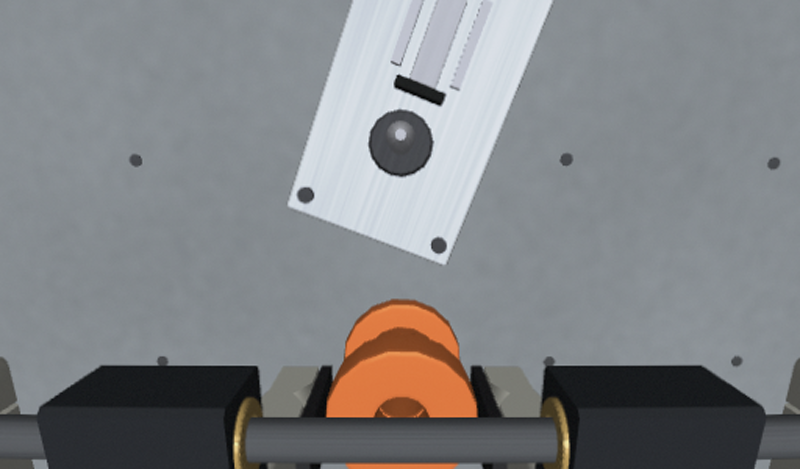

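The wrist view shows the spindle tip at zoomed (400.5,133), shoulder centre (401,143). The spool is upright in the fingers: upper flange columns 326-478, lower 344-460, front rows 350 and 299.

```bash
python3 - <<'E'
from h import *
c=pickle.load(open("w6.pkl","rb"));k=512/800
P=lambda x,y:((x+.5)*k-.5,(y+.5)*k-.5)
print("cam",-np.array(c["R"]).T@c["t"])
print("tip",atz(c,P(400.5,133),.095),"shoulder",atz(c,P(401,143),.02))
for u in(.134,.1365,.139):
    print("u",u,"upper front y",atz(c,P(402,350.5),u+.062),"lower front",[atz(c,P(402,299.5),u+z) for z in(0,.01)],"lower halfwidth",atz(c,P(344,340),u)[0]-atz(c,P(460,340),u)[0])
print("jig corners",[atz(c,P(*q),.012) for q in((288,206),(446,265))])
E
```

```text
cam [0.56661137 0.14677874 0.33314481]
tip [0.56681934 0.13090142 0.095     ] shoulder [0.56657409 0.1316352  0.02      ]
u 0.134 upper front y [0.56618246 0.19821994 0.196     ] lower front [array([0.5660471 , 0.19897562, 0.134     ]), array([0.56607544, 0.19635457, 0.144     ])] lower halfwidth 0.04923980014817486
u 0.1365 upper front y [0.56619028 0.19728222 0.1985    ] lower front [array([0.56605419, 0.19832036, 0.1365    ]), array([0.56608252, 0.19569931, 0.1465    ])] lower halfwidth 0.048621659506453585
u 0.139 upper front y [0.5661981 0.1963445 0.201    ] lower front [array([0.56606127, 0.1976651 , 0.139     ]), array([0.56608961, 0.19504404, 0.149     ])] lower halfwidth 0.04800351886473231
jig corners [array([0.63846046, 0.16952059, 0.012     ]), array([0.53691247, 0.20751087, 0.012     ])]
```

```bash
python3 -m inch '0.08 -0.003 0 0 0; 0.15 0 0 0 0; 0.17 0 0 0 0; 0.13 0 0 0 0; 0.07 0 0 0 0; 0 0 0.07 0 0; 0 0 0.10 0 0; 0 0 0.03 0 0' 30
python3 -m inch '0 0 0 0 0; 0 0 0.05 0 0; 0 0 0.04 0 0; 0 0 0.03 0 0; 0 0 0.03 0 0; 0 0 0.03 0 0; 0 0 0.02 0 0; 0 0 0 0 0' 30
python3 - <<'E'
from plant import *
s=get_state();print(s["tcp_pos"],s["contact_force"],s["moment"])
E
```

```text
time_s: 11.55
tcp_pos: [0.5662, 0.1312, 0.1103]
eef_rot: [179.9, -0.1, -89.9]
contact_force: [-0.7, -0.4, -2.0]
gripper_width: 0.0475
gripper_force: 30.0
time_s: 12.55
tcp_pos: [0.5671, 0.131, 0.0821]
eef_rot: [180.0, -0.0, -89.9]
contact_force: [0.2, 0.1, 0.2]
gripper_width: 0.0472
gripper_force: 30.0
[0.56707033 0.1309823  0.08207109] [0.21312411 0.07987716 0.17390325] [0.01050699 0.1168059  0.04841994]
```

```bash
python3 -m inch '0 0 0.04 0 0; 0 0 0.05 0 0; 0 0 0.05 0 0; 0 0 0.05 0 0; 0 0 0.05 0 0; 0 0 0.04 0 0; 0 0 0.03 0 0; 0 0 0.01 0 0' 30
python3 -m inch '0 0 0 0 0; 0 0 0.01 0 0; 0 0 0.01 0 0; 0 0 0.005 0 0; 0 0 0.005 0 0; 0 0 0.005 0 0; 0 0 0 0 0; 0 0 0 0 0' 30
```

```text
time_s: 13.55
tcp_pos: [0.5671, 0.131, 0.034]
eef_rot: [180.0, -0.0, -89.9]
contact_force: [-0.5, -1.0, -0.9]
gripper_width: 0.0472
gripper_force: 30.0
time_s: 14.55
tcp_pos: [0.5672, 0.1311, 0.0291]
eef_rot: [-180.0, 0.0, -89.9]
contact_force: [-0.4, -0.1, -1.3]
gripper_width: 0.0472
gripper_force: 30.0
```

```bash
python3 -m inch '0 0 0.005 0 0; 0 0 0.005 0 0; 0 0 0.005 0 0; 0 0 0.003 0 0; 0 0 0.003 0 0; 0 0 0 0 0; 0 0 0 0 0; 0 0 0 0 0' 30
python3 -c "
from plant import *
for i in range(2): s=get_state();print(s['tcp_pos'],s['contact_force'])"
```

```text
time_s: 15.55
tcp_pos: [0.5674, 0.1312, 0.0279]
eef_rot: [-179.9, 0.0, -89.9]
contact_force: [-6.7, -1.0, 16.8]
gripper_width: 0.0476
gripper_force: 30.0
[0.56736965 0.13116689 0.02793201] [-6.67847549 -0.98541831 16.8207183 ]
[0.56736965 0.13116689 0.02793201] [-6.67847549 -0.98541831 16.8207183 ]
```

Seated: contact at 0.028 = the on-bench grasp height (0.008) plus 20 mm. Releasing, then rising.

```bash
python3 -m inch '0 0 -0.004 0 0.15; 0 0 0 0 0.8; 0 0 0 0 0.8; 0 0 0 0 0.8; 0 0 0 0 0.8; 0 0 -0.03 0 0.8; 0 0 -0.06 0 0.8; 0 0 -0.12 0 0.8' 30
python3 -m inch '0 0 -0.18 0 0.8; 0 0 -0.18 0 0.8; 0 0 -0.16 0 0.8; 0 0 -0.10 0 0.8; -0.1 0 0 0 0.8; -0.2 0 0 0 0.8; -0.2 0 0 0 0.8; -0.1 0 0 0 0.8'
python3 - <<'E'
from plant import *
from h import *
c=capture("wrist");pickle.dump(c,open("w7.pkl","wb"));s=get_state();print(s["time_s"],s["tcp_pos"],s["eef_rot"],s["gripper_width"],s["joints"])
cv2.imwrite("pics/w7.png",cv2.resize(c["color"][0:300],(800,469),interpolation=cv2.INTER_CUBIC))
E
```

```text
time_s: 16.55
tcp_pos: [0.5668, 0.1309, 0.0583]
eef_rot: [179.9, -0.0, -89.9]
contact_force: [-0.1, -1.0, 0.2]
gripper_width: 0.07
gripper_force: 0.0
time_s: 17.55
tcp_pos: [0.5664, 0.2227, 0.1498]
eef_rot: [179.9, -0.0, -89.9]
contact_force: [-0.1, -0.6, -0.5]
gripper_width: 0.0702
gripper_force: 0.0
17.6 [0.56663167 0.22365428 0.14984511] [ 1.79934201e+02 -3.43066402e-02 -8.98362856e+01] 0.06992513623256873 [ 3.98803698e+01  1.62660756e+01 -1.14869552e+01 -1.76792298e-02
 -6.23195055e+01 -3.97084525e+01]
```

View pics/w7.png

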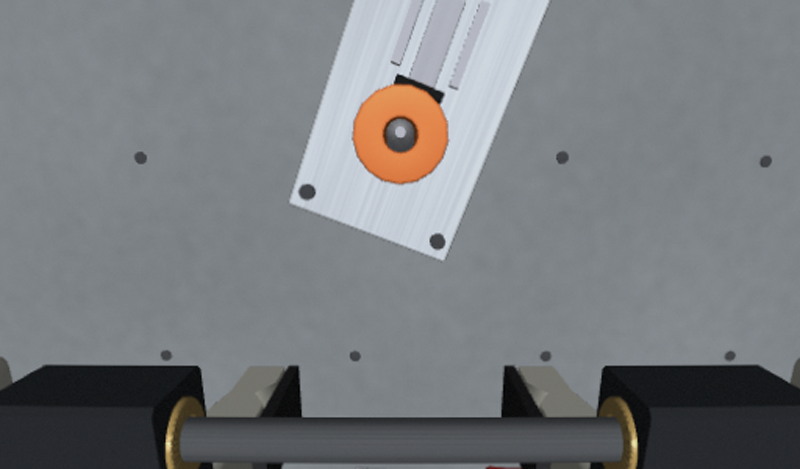

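The wrist view shows the spool on the spindle, its tip inside the bore at (400,132), with the flange centred at (400,134). I'll move so the camera is above the screw and measure the red bar by colour.

```bash
python3 -m inch '0.08 0.03 0 0 0.5; 0.16 0.06 0 0 0.5; 0.18 0.07 0 0 0.5; 0.16 0.06 0 0 0.5; 0.10 0.03 0 0 0.5; 0.06 0.02 0 0 0.5; 0 0 0 0 0.5; 0 0 0 0 0.5'
python3 - <<'E'
from plant import *
from h import *
w7=pickle.load(open("w7.pkl","rb"));f=w7["mtx"][0,0];cz=(-np.array(w7["R"]).T@w7["t"])[2];print("spool top z ~",cz-f*.048/(95.5*.64))
c=capture("wrist");pickle.dump(c,open("w8.pkl","wb"));s=get_state();print(s["time_s"],s["tcp_pos"],s["eef_rot"],s["gripper_width"])
h=cv2.cvtColor(c["color"],cv2.COLOR_BGR2HSV);m=(((h[...,0]<6)|(h[...,0]>172))&(h[...,1]>130)&(h[...,2]>60)).astype(np.uint8)
n,l,st,ce=cv2.connectedComponentsWithStats(m)
for i in range(1,n):
    if st[i,4]>100:
        print(st[i],ce[i]);q=np.argwhere(l==i)[:,::-1].astype(np.float32);B=cv2.boxPoints(cv2.minAreaRect(q));W=np.array([atz(c,p,.094) for p in B]);print(W,W.mean(0))
        v=c["color"][l==i].astype(int);print(np.percentile(v[:,2],[10,50,90]))
cv2.imwrite("pics/w8.png",cv2.resize(c["color"][60:260,156:356],(600,600),interpolation=cv2.INTER_CUBIC))
E
```

```text
time_s: 18.6
tcp_pos: [0.527, 0.1104, 0.1509]
eef_rot: [-180.0, -0.0, -89.9]
contact_force: [-0.7, 0.2, 0.0]
gripper_width: 0.0435
gripper_force: 0.0
spool top z ~ 0.0909961536319144
18.65 [0.52697919 0.11057844 0.15088558] [ 1.79997092e+02 -2.27131883e-03 -8.98976205e+01] 0.04369966078521467
[ 229   80   58   21 1037] [256.1243973   89.93731919]
[[0.54728848 0.01617751 0.094     ]
 [0.50527834 0.0160757  0.094     ]
 [0.50492569 0.03029677 0.094     ]
 [0.54755314 0.03039898 0.094     ]] [0.52626141 0.02323724 0.094     ]
[127.6 214.  230. ]
```

View pics/w8.png

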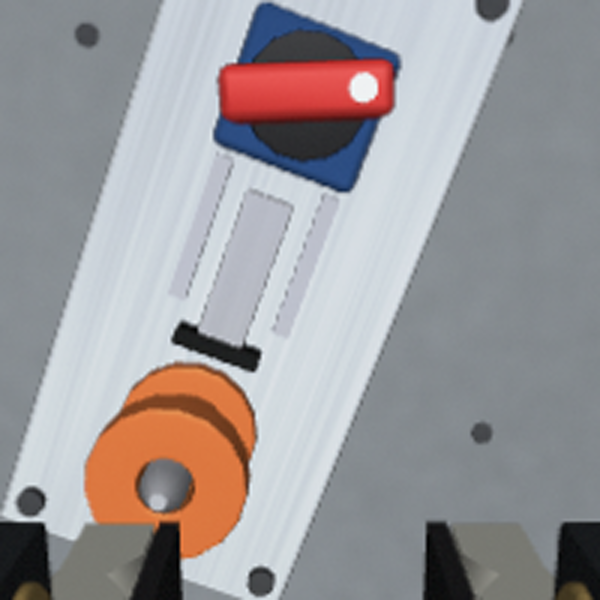

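The spool sits at the flange centre (167,480) next to the brake. The bar runs (222,95)-(393,85) with the dot at (363,87), so the dot points along yaw ≈183°. I'll check the spool's height by parallax, then move over the screw.

```bash
python3 - <<'E'
from h import *
c=pickle.load(open("w8.pkl","rb"))
P=lambda x,y:((x+.5)/3-.5+156,(y+.5)/3-.5+60)
for z in(.075,.082,.09,.1):
    A=[atz(c,P(*q),z) for q in((85,478),(249.5,478))];print(z,"diam",np.linalg.norm(A[0]-A[1]),"centre",atz(c,P(167,479),z)[:2])
print("tip",atz(c,P(157,501),.095),"dot",atz(c,P(363,87),.094),"bar",atz(c,P(308,90.5),.094))
a,b=atz(c,P(222,95),.094),atz(c,P(393,85),.094);print(np.degrees(np.arctan2(*(b-a)[1::-1])),np.linalg.norm(a-b),(a+b)/2)
E
python3 -m inch '0.10 0.006 0 0 0.5; 0.20 0 0 0 0.5; 0.19 0 0 0 0.5; 0.10 0 0 0 0.5; 0 0 0 -0.029 0.5; 0 0 0 -0.029 0.5; 0 0 0 -0.029 0.5; 0 0 0 -0.029 0.5'
python3 -m inch '0 0 0 -0.029 0.5; 0 0 0 -0.029 0.5; 0 0 0 -0.029 0.5; 0 0 0 -0.029 0.5; 0 0 0 -0.024 0.5; 0 0 0.08 0 0.5; 0 0 0.10 0 0.5; 0 0 0.08 0 0.5'
```

```text
0.075 diam 0.04891671605004984 centre [0.56696004 0.13177359]
0.082 diam 0.047633146381351875 centre [0.56591245 0.12926465]
0.09 diam 0.04616620961712567 centre [0.5647152  0.12639729]
0.1 diam 0.044332538661842856 centre [0.56321864 0.12281309]
tip [0.5669811  0.13106488 0.095     ] dot [0.51205307 0.02222443 0.094     ] bar [0.52564462 0.02309926 0.094     ]
-176.6527944447153 0.0423682941252456 [0.52579288 0.02295242 0.094     ]
time_s: 19.65
tcp_pos: [0.526, 0.0215, 0.1509]
eef_rot: [180.0, 0.0, -47.8]
contact_force: [0.4, -0.4, 0.1]
gripper_width: 0.044
gripper_force: 0.0
time_s: 20.65
tcp_pos: [0.5253, 0.0213, 0.1103]
eef_rot: [180.0, 0.1, 2.1]
contact_force: [0.9, 0.2, 0.0]
gripper_width: 0.0437
gripper_force: 0.0
```

```bash
python3 -m inch '0.002 -0.007 0.08 -0.003 0.5; 0 0 0.10 0 0.5; 0 0 0.12 0 0.5; 0 0 0.10 0 0.5; 0 0 0.05 0 0.5; 0 0 0.025 0 0.5; 0 0 0 0 0.5; 0 0 0 0 0.5'
python3 -m inch '0 0 0 0 0; 0 0 0 0 0; 0 0 0 0 0; 0 0 0 0 0; 0 0 0 0 0; 0 0 0 0 0; 0 0 0 0 0; 0 0 0 0 0' 30
python3 -c "
from plant import *
s=get_state();print(s['tcp_pos'],s['eef_rot'],s['contact_force'],s['moment'],s['joints'])"
```

```text
time_s: 21.65
tcp_pos: [0.5265, 0.0227, 0.0413]
eef_rot: [-180.0, -0.0, 3.3]
contact_force: [0.3, -0.3, 0.2]
gripper_width: 0.0437
gripper_force: 0.0
time_s: 22.65
tcp_pos: [0.5263, 0.0227, 0.0409]
eef_rot: [-180.0, -0.0, 3.3]
contact_force: [-1.1, 3.7, 2.4]
gripper_width: 0.0141
gripper_force: 29.9
[0.52626354 0.02272435 0.04085288] [-1.79989501e+02 -1.31346959e-02  3.31524077e+00] [-1.06086674  3.66840859  2.39968958] [0.9634773  0.71040719 0.09407254] [ 2.38213921e+01  1.55945959e+01 -2.92357279e+01 -7.38061583e-03
 -4.51536960e+01  6.94990540e+01]
```

```bash
cat > q.py <<'E'
from plant import *
s=get_state();print(s['eef_rot'][2].round(2),'F',s['contact_force'].round(1),'M',s['moment'].round(2),s['joints'][5].round(2),s['gripper_width'].round(4))
E
python3 -m inch '0 0 0 0.008 0; 0 0 0 0.014 0; 0 0 0 0.014 0; 0 0 0 0.014 0; 0 0 0 0.014 0; 0 0 0 0.014 0; 0 0 0 0.014 0; 0 0 0 0.008 0' 35; python3 q.py
python3 -m inch '0 0 0 0.004 0; 0 0 0 0.004 0; 0 0 0 0.004 0; 0 0 0 0.004 0; 0 0 0 0.004 0; 0 0 0 0.004 0; 0 0 0 0.004 0; 0 0 0 0 0' 35; python3 q.py
```

```text
time_s: 23.65
tcp_pos: [0.5262, 0.0228, 0.0408]
eef_rot: [-180.0, -0.0, -32.8]
contact_force: [-1.8, 2.8, 2.7]
gripper_width: 0.014
gripper_force: 34.9
time_s: 24.65
tcp_pos: [0.5263, 0.0228, 0.0408]
eef_rot: [-180.0, 0.0, -42.8]
contact_force: [-2.7, 4.4, 2.9]
gripper_width: 0.0136
gripper_force: 34.9Traceback (most recent call last):
  File "q.py", line 2, in <module>
    s=get_state();print(s['eef_rot'][2].round(2),'F',s['contact_force'].round(1),'M',s['moment'].round(2),s['joints'][5].round(2),s['gripper_width'].round(4))
                                                                                                                                  ^^^^^^^^^^^^^^^^^^^^^^^^
AttributeError: 'float' object has no attribute 'round'
Traceback (most recent call last):
  File "q.py", line 2, in <module>
    s=get_state();print(s['eef_rot'][2].round(2),'F',s['contact_force'].round(1),'M',s['moment'].round(2),s['joints'][5].round(2),s['gripper_width'].round(4))
                                                                                                                                  ^^^^^^^^^^^^^^^^^^^^^^^^
AttributeError: 'float' object has no attribute 'round'
```

```bash
sed -i "s/,s\['gripper_width'\].round(4)//" q.py; python3 q.py
python3 -m inch '0 0 0 0.004 0; 0 0 0 0.004 0; 0 0 0 0.004 0; 0 0 0 0.004 0; 0 0 0 0.004 0; 0 0 0 0.004 0; 0 0 0 0.004 0; 0 0 0 0 0' 35; python3 q.py
```

```text
-42.83 F [-2.7  4.4  2.9] M [ 1.73  0.95 -0.01] 23.36
time_s: 25.65
tcp_pos: [0.5263, 0.0228, 0.0409]
eef_rot: [-180.0, 0.0, -52.9]
contact_force: [-2.2, 4.9, 2.6]
gripper_width: 0.0138
gripper_force: 34.9
-52.91 F [-2.2  4.9  2.6] M [1.76 0.92 0.03] 13.28
```

```bash
python3 -m inch '0 0 0 0.004 0; 0 0 0 0.004 0; 0 0 0 0.004 0; 0 0 0 0.004 0; 0 0 0 0.004 0; 0 0 0 0.004 0; 0 0 0 0.004 0; 0 0 0 0.004 0' 35; python3 q.py
```

```text
time_s: 26.65
tcp_pos: [0.5263, 0.0228, 0.0408]
eef_rot: [-180.0, 0.0, -64.4]
contact_force: [-2.5, 4.9, 3.8]
gripper_width: 0.014
gripper_force: 34.9
-64.45 F [-2.5  4.9  3.8] M [1.8  0.89 0.09] 1.74
```

```bash
python3 -m inch '0 0 0 0.004 0; 0 0 0 0.004 0; 0 0 0 0.004 0; 0 0 0 0.004 0; 0 0 0 0.002 0; 0 0 0 0.002 0; 0 0 0 0 0; 0 0 0 0 0' 35; python3 q.py
```

```text
time_s: 27.65
tcp_pos: [0.5263, 0.0228, 0.0408]
eef_rot: [-180.0, 0.0, -71.6]
contact_force: [-1.6, 4.6, 3.1]
gripper_width: 0.0136
gripper_force: 34.9
-71.61 F [-1.6  4.6  3.1] M [1.82 0.92 0.07] -5.42
```

```bash
python3 -m inch '0 0 0 0.003 0; 0 0 0 0.003 0; 0 0 0 0.002 0; 0 0 0 0.002 0; 0 0 0 0.002 0; 0 0 0 0 0; 0 0 0 0 0; 0 0 0 0 0' 35; python3 q.py
```

```text
time_s: 28.65
tcp_pos: [0.5263, 0.0228, 0.0408]
eef_rot: [-180.0, 0.0, -75.9]
contact_force: [-2.3, 4.5, 2.7]
gripper_width: 0.014
gripper_force: 34.9
-75.93 F [-2.3  4.5  2.7] M [1.88 0.85 0.03] -9.74
```

```bash
python3 -m inch '0 0 0 0.003 0; 0 0 0 0.002 0; 0 0 0 0.002 0; 0 0 0 0.002 0; 0 0 0 0.002 0; 0 0 0 0 0; 0 0 0 0 0; 0 0 0 0 0' 35; python3 q.py
```

```text
time_s: 29.65
tcp_pos: [0.5263, 0.0228, 0.0408]
eef_rot: [-180.0, 0.0, -79.9]
contact_force: [-2.0, 4.8, 2.2]
gripper_width: 0.0138
gripper_force: 34.9
-79.88 F [-2.   4.8  2.2] M [1.85 0.93 0.  ] -13.7
```

```bash
python3 -m inch '0 0 0 0.002 0; 0 0 0 0.002 0; 0 0 0 0.002 0; 0 0 0 0.002 0; 0 0 0 0.002 0; 0 0 0 0 0; 0 0 0 0 0; 0 0 0 0 0' 35; python3 q.py
python3 - <<'E'
from plant import *
from h import *
from scipy.spatial.transform import Rotation as R
np.set_printoptions(precision=2,suppress=True)
c=capture("wrist");d=capture("scene");pickle.dump(c,open("w9.pkl","wb"));pickle.dump(d,open("s9.pkl","wb"))
print(get_state()["joint_torque"])
for n,k in(("w",c),("s",d)):
    h=cv2.cvtColor(k["color"],cv2.COLOR_BGR2HSV);m=(((h[...,0]<6)|(h[...,0]>172))&(h[...,1]>130)&(h[...,2]>60)).astype(np.uint8)
    a,l,st,ce=cv2.connectedComponentsWithStats(m);print(n,[(st[i].tolist(),ce[i].round(1).tolist()) for i in range(1,a) if st[i,4]>5])
for y in(0,-20,-45,-90,-87+180):
    e=np.array([np.cos(np.radians(y)),np.sin(np.radians(y)),0])*.022;print(y,[proj(k,[.5263,.0228,.08]+g*e)[0] for k in(d,c) for g in(1,-1)])
E
```

```text
time_s: 30.65
tcp_pos: [0.5263, 0.0226, 0.0408]
eef_rot: [-180.0, 0.0, -83.4]
contact_force: [-1.0, 3.9, 3.1]
gripper_width: 0.0139
gripper_force: 35.7
-83.44 F [-1.   3.9  3.1] M [1.57 0.66 0.79] -17.25
[ -3.03 -42.48  20.62   5.39  -0.16  -0.74]
w [([241, 207, 30, 60, 1661], [255.8, 237.3]), ([245, 296, 27, 9, 154], [258.1, 300.6])]
s [([5, 0, 22, 35, 285], [15.9, 16.8]), ([28, 0, 17, 27, 203], [36.2, 12.6]), ([48, 0, 14, 19, 139], [54.8, 8.8]), ([67, 0, 10, 12, 79], [72.0, 5.1]), ([27, 103, 42, 54, 1191], [48.0, 128.9]), ([0, 121, 44, 55, 1346], [20.3, 147.3]), ([275, 138, 22, 12, 117], [285.3, 143.1]), ([0, 156, 15, 34, 269], [4.6, 174.9]), ([255, 192, 5, 12, 43], [257.0, 197.4])]
0 [array([263.95, 197.01]), array([252.27, 192.28]), array([214.24, 251.16]), array([297.62, 259.94])]
-20 [array([262.49, 198.34]), array([253.73, 190.99]), array([217.93, 238.18]), array([293.01, 272.38])]
-45 [array([259.93, 199.36]), array([256.25, 190.01]), array([229.23, 224.74]), array([281.43, 284.61])]
-90 [array([254.8 , 198.92]), array([261.28, 190.43]), array([261.12, 216.17]), array([251.48, 292.09])]
93 [array([260.97, 190.31]), array([255.11, 199.04]), array([253.58, 292.26]), array([258.85, 215.97])]
```

The moment about z jumped to 0.79 N m, and the bar is aligned with the fingers, so it is at the stop. One more small push to confirm and locate the seat.

```bash
python3 -m inch '0 0 0 0.001 0; 0 0 0 0.001 0; 0 0 0 0.001 0; 0 0 0 0 0; 0 0 0 0 0; 0 0 0 0 0; 0 0 0 0 0; 0 0 0 0 0' 35; python3 q.py
```

```text
time_s: 31.75
tcp_pos: [0.5263, 0.0226, 0.0408]
eef_rot: [-180.0, -0.0, -84.5]
contact_force: [-0.8, 2.1, 4.2]
gripper_width: 0.014
gripper_force: 36.2
-84.53 F [-0.8  2.1  4.2] M [1.15 0.15 0.79] -18.34
```

```bash
python3 -m inch '0 0 0 -0.001 0; 0 0 0 -0.001 0; 0 0 0 -0.001 0; 0 0 0 0 0; 0 0 0 0 0; 0 0 0 0 0; 0 0 0 0 0; 0 0 0 0 0' 35; python3 q.py
```

```text
time_s: 32.75
tcp_pos: [0.5263, 0.0226, 0.0408]
eef_rot: [-180.0, 0.0, -83.4]
contact_force: [0.0, 2.4, 4.3]
gripper_width: 0.0136
gripper_force: 35.4
-83.45 F [0.  2.4 4.3] M [ 0.86 -0.24  0.57] -17.26
```

```bash
python3 -m inch '0 0 0 -0.001 0; 0 0 0 -0.001 0; 0 0 0 -0.001 0; 0 0 0 0 0; 0 0 0 0 0; 0 0 0 0 0; 0 0 0 0 0; 0 0 0 0 0' 35; python3 q.py
```

```text
time_s: 33.75
tcp_pos: [0.5263, 0.0226, 0.0408]
eef_rot: [-180.0, 0.0, -82.4]
contact_force: [1.3, 1.9, 5.5]
gripper_width: 0.0136
gripper_force: 35.0
-82.38 F [1.3 1.9 5.5] M [ 0.84 -0.33  0.39] -16.18
```

Seat found at tool yaw ≈ -80.3° by extrapolating the unloading torque to zero. Backing off a quarter turn puts the tool at about +10°.

```bash
python3 -m inch '0 0 0 -0.008 0; 0 0 0 -0.016 0; 0 0 0 -0.020 0; 0 0 0 -0.020 0; 0 0 0 -0.020 0; 0 0 0 -0.020 0; 0 0 0 -0.020 0; 0 0 0 -0.020 0' 35; python3 q.py
python3 -m inch '0 0 0 -0.020 0; 0 0 0 -0.020 0; 0 0 0 -0.020 0; 0 0 0 -0.020 0; 0 0 0 -0.016 0; 0 0 0 -0.010 0; 0 0 0 -0.006 0; 0 0 0 0 0' 35; python3 q.py
```

```text
time_s: 34.75
tcp_pos: [0.5264, 0.0227, 0.0408]
eef_rot: [-180.0, -0.0, -30.4]
contact_force: [2.4, 1.9, 5.2]
gripper_width: 0.0141
gripper_force: 35.0
-30.36 F [2.4 1.9 5.2] M [ 0.85 -0.4  -0.07] 35.86
time_s: 35.75
tcp_pos: [0.5264, 0.0228, 0.0408]
eef_rot: [-180.0, -0.0, 9.7]
contact_force: [1.8, 2.9, 5.5]
gripper_width: 0.0134
gripper_force: 34.9
9.74 F [1.8 2.9 5.5] M [ 1.19 -0.36  0.11] 75.94
```

```bash
python3 -m inch '0 0 0 -0.001 0; 0 0 0 0 0; 0 0 0 0 0; 0 0 0 0 0; 0 0 0 0 0; 0 0 0 0 0; 0 0 0 0 0; 0 0 0 0 0' 35; python3 q.py
python3 - <<'E'
from plant import *
from h import *
np.set_printoptions(precision=2,suppress=True)
for n,c in(("stop",pickle.load(open("w9.pkl","rb"))),("now",capture("wrist"))):
    h=cv2.cvtColor(c["color"],cv2.COLOR_BGR2HSV);m=(((h[...,0]<6)|(h[...,0]>172))&(h[...,1]>130)&(h[...,2]>60))
    e=[(y,*np.nonzero(m[y,235:280])[0][[0,-1]]+235) for y in range(212,262,7) if m[y,235:280].sum()>3];print(n,[tuple(map(int,q)) for q in e])
    ys=np.array([q[0] for q in e]);print([np.polyfit(ys,[q[i] for q in e],1)[0].round(3) for i in(1,2)])
d=capture("scene");h=cv2.cvtColor(d["color"],cv2.COLOR_BGR2HSV);m=((h[...,0]>5)&(h[...,0]<18)&(h[...,1]>140)&(h[...,2]>70))[150:210,260:310];y,x=np.nonzero(m);print("spool scene",x.min()+260,x.max()+260,y.min()+150,y.max()+150)
th=np.linspace(0,6.28,60)
print("expected",[f(np.array([proj(d,[.5667+.024*np.cos(a),.1312+.024*np.sin(a),z])[0] for a in th for z in(.02,.082)]),0) for f in(np.min,np.max)])
E
```

```text
time_s: 36.75
tcp_pos: [0.5265, 0.0227, 0.0408]
eef_rot: [-180.0, -0.0, 10.2]
contact_force: [2.8, 4.5, 3.5]
gripper_width: 0.0136
gripper_force: 35.0
10.15 F [2.8 4.5 3.5] M [ 1.58 -0.86 -0.04] 76.33
stop [(212, 244, 267), (219, 242, 268), (226, 242, 269), (233, 241, 269), (240, 242, 270), (247, 242, 270), (254, 243, 270), (261, 243, 270)]
[np.float64(-0.002), np.float64(0.06)]
now [(212, 244, 268), (219, 243, 269), (226, 242, 270), (233, 242, 270), (240, 242, 270), (247, 242, 270), (254, 243, 270), (261, 243, 270)]
[np.float64(-0.012), np.float64(0.032)]
spool scene 278 290 175 194
expected [array([276.09, 173.44]), array([290.82, 195.78])]
```

```bash
python3 -c "
from plant import *
s=get_state();print(s['qd'],s['time_s'],s['gripper_force']);print(close_job())"
```

```text
[ 0.02586731 -0.06088292  0.00019835 -0.00656891  0.01104809  0.02839355] 36.85 34.95790958404541
the job is handed in; nothing more can be done
None
```

I handed the job in at 36.9 s: the orange spool was lowered onto the spindle seat and released, and the red screw was turned clockwise to its stop, backed off about 90° (seat angle estimated from torque, to within a degree or two), and is still held motionless; I touched nothing else, though my first spool grasp closed on air because the gripper sits about 28 mm higher than stated.

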